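# Start the shoe deodoriser

### The job

Start the shoe deodoriser with your fingertips: press down the raised, yellow-dotted half of the black rocker on the blue-grey dock until it lies level, then press the puck's blue lid button fully down so that it stays down, and then press the dock's green key fully in for a moment and let it come back out. Do not pick anything up: the puck stays standing where it is, the orange key is not pressed, and the other things on the shelf are left where they lie.

Things in the scene. Friction and masses are not known exactly. Their poses are not given: they have to be found in the camera images.
- dock: blue-grey plastic dock fixed to the shelf, 110 (its x) x 160 (its y) x 24 mm high; origin at the centre of its underside, z up, its -x side is the front, its yaw varies up to 0.5 rad. The black rocker is centred at y = +40 mm on it, the two round keys at y = -40 mm, one at x = +27 mm and the other at x = -27 mm (which colour is where varies)
- rocker (a joint): angle of the black V-shaped rocker on the dock: about 0 = off (its yellow-dotted front half, the -x half, slopes up, its outer end about 10 mm higher than when level), 0.30 rad = on (the dotted half pressed down level, the other half up). Rocker 64 mm long along the dock's x and 36 mm wide (y), hinged across its middle, hinge 28 mm above the shelf. No spring: a friction hinge (0.06 N m, about 3 N at the dot) that stays where it is left
- rocker_press (a point): centre of the yellow dot (12 mm across) on top of the rocker's raised half, 21 mm from the hinge; this is where to press. It moves with the rocker: about 38 mm above the shelf when off, 32 mm when on. Its own x and y axes are the rocker's
- puck: loose round mint-green shoe-deodoriser puck with black vents, 68 mm across, 28 mm high without the lid button, 170 g nominal; origin at the centre of its underside, z up. Stands on the shelf
- lid (a joint): how far the puck's blue lid button is pressed: 0 = up, 0.006 m = fully down. It moves against 3 N of friction, has no spring and stays where it is left
- lid_top (a point): centre of the top of the blue lid button (44 mm across), 38 mm above the shelf when up, 32 mm when fully down (still 4 mm proud of the puck)
- green_key_base: grey housing ring (44 mm across) of the green key, fixed in the dock, 4 mm proud of its top; origin on the key's axis, 16 mm above the shelf, z up
- green_key (a joint): travel of the green sprung key: 0 = out, 0.006 m = fully in; needs 1.5 N to start, 5 N fully in, springs back when let go
- green_key_top (a point): centre of the top of the green key (28 mm across), 38 mm above the shelf when out, 32 mm when fully in (4 mm above its housing)
- orange_key (a joint): travel of the orange sprung key on the dock, the same make and size as the green: 0 = out, 0.006 m = fully in. Not to be pressed
- orange_key_top (a point): centre of the top of the orange key, 54 mm from the green key, 38 mm above the shelf
- jar: loose empty glass votive jar, 56 mm across, 62 mm high, upright; origin at the centre of its underside
- glasses: loose folded black glasses frame lying flat, 138 mm long (its y) x 52 x 12 mm; origin under its middle
- hook: loose stainless steel S-shaped hanger rail hook lying flat, about 100 x 70 x 6 mm; origin under its middle
- peg_a: loose wooden clothes peg lying on its side, 72 mm long (its x) x 15 x 10 mm; origin under its middle
- peg_b: a second wooden clothes peg, the same as the first
- tin: loose round shoe-polish tin, brass-coloured lid, 76 mm across, 27 mm high; origin at the centre of its underside

How it is judged:
On the way, in this order (a step that is already met when the one before it is completed fails the run):
1. the rocker is pressed on by the fingers (value of joint rocker above 0.24 rad and contact force between the fingers and dock above 0.3 N), for 0.05 s.
2. the puck's lid button is pressed down by the fingers (value of joint lid above 0.0045 m and contact force between the fingers and puck above 0.3 N), for 0.05 s.
3. the green key is pressed in by the fingers (value of joint green_key above 0.0045 m and contact force between the fingers and green_key_base above 0.3 N), for 0.05 s.
At the end, for the whole second after the job is handed in: the rocker is on (over 0.24 of 0.30 rad), the lid button is down (over 4.5 of 6 mm), both keys are back out (within 1.5 mm), the puck stands upright and at rest within 30 mm of where it began, and no other thing has moved 20 mm (value of joint rocker above 0.24 rad and value of joint lid above 0.0045 m and value of joint each of green_key, orange_key below 0.0015 m and height (world z) of puck below 0.005 m and angle between puck's own z axis and vertical below 0.1 rad and distance of puck from where it was at the start of the episode below 0.03 m and linear speed of puck below 0.02 m/s and distance of each of jar, glasses, hook, peg_a, peg_b, tin from where it was at the start of the episode below 0.02 m); the robot touches nothing.
It fails at once if the lid button is pressed before the rocker is on (value of joint lid above 0.003 m and value of joint rocker below 0.2 rad).
It fails at once if the green key is pressed before the rocker is on and the lid button is down (value of joint green_key above 0.003 m and (value of joint lid below 0.004 m or value of joint rocker below 0.2 rad)).
It fails at once if the orange key is pressed (value of joint orange_key above 0.003 m).
It fails at once if the puck is lifted, tipped or pushed away (height (world z) of puck above 0.008 m or angle between puck's own z axis and vertical above 0.25 rad or distance of puck from where it was at the start of the episode above 0.03 m).
It fails at once if one of the other things is moved or picked up (distance of any of jar, glasses, hook, peg_a, peg_b, tin from where it was at the start of the episode above 0.02 m).
It also fails if it takes over 58 s, if anything falls off the work surface, if the arm or the gripper's body presses on something with over 40 N, if the wrist force passes 120 N, or if a joint passes its speed limit or range.

### The arm

A 6-joint arm with a two-finger parallel gripper is mounted at the origin on the work surface. World frame = base frame: x ahead of the robot, y to its left, z up, the work surface at z = 0. Lengths are in m, angles in rad, forces in N, time in s.
With the tool pointing down it reaches from about 0.35 to 0.975 m from the base axis. Payload 4.9 kg.
Tool frame: the origin (TCP) lies between the finger pads; the fingertips stand 17 mm ahead of it and the grasp point (between the pads) lies 2 mm behind it (manip.nose_length is the distance from the TCP to the fingertips, in m); z points along the fingers, y is the line along which they close (so a half turn about z gives the same grasp; the last joint's range is limited). The gripper opens to 85 mm and grips with 20 to 120 N. Pads are 22 mm wide; open, the fingers measure 114 mm over their backs; the gripper's body (76 mm by 85 mm) begins 54 mm behind the grasp point. The pads swing forward as they close: fully open they stand 13 mm farther back than shut.
Start: joints at [1.152, 0.053, 1.613, -0, 1.476, -0.119], TCP at [0.185, 0.597, 0.248] pointing down, gripper open.
Joint ranges: [-3.01, 3.01], [-1.01, 2.22], [0.06, 2.58], [-1.02, 4.17], [0.09, 2.62], [-3.14, 3.14]. Speed limits (rad/s): [2.57, 2.57, 3.14, 3.14, 3.14, 3.14].

### API

Orientations are given as a unit quaternion [w, x, y, z].
In Python, from plant import manip gives the robot as it stands. The module is installed in compiled form; this text tells all that it offers.
- The arm moves only by the tool apply_moves, never from a script. Its argument "moves" is a list of rows, each a list of 3 entries, a list of its own where there are three numbers: the turn, a rotation vector about the tool's x, y, z in rad, then the shift along the tool's x, y, z in cm, then the closure, from -1 (fully open) to 1 (shut), so that 0 is half open. A call has 1 to 20 rows; each row is the pose to reach, as a shift and turn from the pose commanded when the call began, along the tool's axes at that moment; what a row does not reach only later rows make up. A row lasts 1/10 s, in which the tool goes at most 50 mm and 8.59 degrees, less where a joint would pass 70% of its speed; a pose out of reach is approached as far as the arm can. A call with a gripper value outside its range is refused whole. The fingers move at their own pace and stop on an object; the grip force is fixed at half the most. Time passes only in rows, so rows that repeat a pose let the fingers close. It gives the time, the measured TCP pose, the force, the opening and the grip force at its end, in the units of the state.
- manip.state(): the state, without advancing time (a new reading comes with each control period).
- manip.grab_frame(name): name is "side" or "top" or "wrist"; returns a dict with "image" (384x512x3 uint8, red, green, blue), "K" (3x3 intrinsics, pixels), "rvec" (rotation vector, rad) and "tvec" (3), from world to camera coordinates, as OpenCV has them. Camera axes: x right, y down, z forward; pixel columns grow to the right and rows downward; lengths in m; the calibration is good to about 2 mm. A picture is of the moment at which its call begins. There is no depth.
- manip.job_done(): hands the job in; it is judged then, once.
Trained networks look in a picture, given as the dict that the camera call returned (one of the last four; its "shot" number tells which), for a name from the list of things; names that differ only in an ending like _2 or _b are one class to them, and where a whole thing is asked for, a point or a joint stands for the part that bears it (a point fixed in the world has none). Each returns a list of dicts, best first, with "score" (0 to 1); they miss things now and then, are a little off and sometimes report something else, mostly with a low value. They report only what shows in the picture. A call takes as long as a camera call.
- manip.look_for(picture, label): "location" ([x, y, z] in m, in the coordinates of the camera as it stood for that picture, good to about 4 mm: the middle of the surface that is visible of it).
- manip.silhouettes(picture, label): "pixels" (384x512 bool, what is visible of it).
- manip.spot_point(picture, label): "location" ([x, y, z] in m, in the coordinates of the camera as it stood for that picture, good to about 4 mm: a listed point, or the origin of a listed thing).
The state is a dict: "time": time; "joint_pos": joint angles; "joint_vel": joint speeds; "joint_efforts": joint torques, N m; "tool_pos": TCP position; "tool_rot": TCP orientation; "contact_force": force on the tool from outside, world axes, zero at the start; "ft_torque": the same for the moment, N m; "gripper_width": opening from 0.0 (shut) to 1.0 (fully open); "grasp_force": force on a finger pad.
Only numpy, scipy, OpenCV 4.12 (cv2) and the standard library are available. Lean on these libraries where they do the work, as an engineer would, in place of code of your own. Each camera call takes 0.05 s, during which the arm holds its last target. There are 200 camera calls.

## Working session

There is one attempt and no reset: what is moved stays moved. The work goes in short steps, Python scripts to look and compute and a tool call to move; the robot and the scene stay as the last step left them, time stands still between calls to the robot, and variables do not carry over. Pictures are saved under pics/ and viewed, at most 10 in all, crops included, and the job is handed in when it is done.

Besides the shell and the picture viewer there is one more tool, called after "Emit:" as name([rows], argument=value, ...), one row to a line, values as JSON. apply_moves: Moves the arm, as the interface text tells. Its arguments: {"type":"object","properties":{"moves":{"type":"array"}},"required":["moves"]}

```bash
mkdir -p pics
cat > h.py <<'E'
import numpy as np, cv2
from scipy.spatial.transform import Rotation as R
from plant import manip
def w(f,p):
    return R.from_rotvec(np.ravel(f["rvec"])).inv().apply(np.array(p)-np.ravel(f["tvec"]))
def save(f,n): cv2.imwrite(f"pics/{n}.png",f["image"][:,:,::-1])
def tool(s=None):
    s=s or manip.state(); q=s["tool_rot"]; return np.array(s["tool_pos"]),R.from_quat([q[1],q[2],q[3],q[0]])
def rel(p):
    t,r=tool(); return r.inv().apply(np.array(p)-t)*100
E
python3 - <<'E'
from h import *
np.set_printoptions(precision=4,suppress=True)
s=manip.state();print(s["time"],s["tool_pos"],tool()[1].as_matrix(),s["gripper_width"],manip.nose_length)
for c in("top","side"):
    f=manip.grab_frame(c);save(f,c+"0")
    for l in("rocker_press","lid_top","green_key_top","orange_key_top","dock","puck"):
        print(c,l,[(np.round(w(f,d["location"]),4),round(d["score"],2)) for d in manip.spot_point(f,l)[:2]])
E
```

```text
0.0 [0.1843 0.5966 0.2471] [[-0.9554  0.2954 -0.0008]
 [ 0.2954  0.9554 -0.0018]
 [ 0.0003 -0.002  -1.    ]] 1.0047457248333398 0.017
top rocker_press [(array([0.5253, 0.1746, 0.0366]), 0.51), (array([ 0.4509, -0.1653,  0.0376]), 0.45)]
top lid_top [(array([0.5199, 0.1722, 0.0391]), 0.52), (array([ 0.4484, -0.163 ,  0.0383]), 0.16)]
top green_key_top [(array([ 0.5272, -0.2141,  0.0374]), 0.39)]
top orange_key_top [(array([ 0.4783, -0.2421,  0.0357]), 0.36)]
top dock [(array([ 0.4858, -0.1868, -0.0023]), 0.7)]
top puck [(array([ 0.523 ,  0.1741, -0.0004]), 0.84), (array([0.6215, 0.007 , 0.0001]), 0.42)]
side rocker_press [(array([ 0.4534, -0.164 ,  0.0363]), 0.83)]
side lid_top [(array([0.6195, 0.0056, 0.0023]), 0.73), (array([0.5163, 0.1695, 0.0353]), 0.66)]
side green_key_top [(array([ 0.5248, -0.2168,  0.0355]), 0.61), (array([ 0.5199,  0.1754, -0.0008]), 0.21)]
side orange_key_top [(array([ 0.4808, -0.2375,  0.0407]), 0.63)]
side dock [(array([ 0.4852, -0.1909,  0.0045]), 0.94)]
side puck [(array([0.5216, 0.177 , 0.0019]), 0.58)]
```

View pics/top0.png

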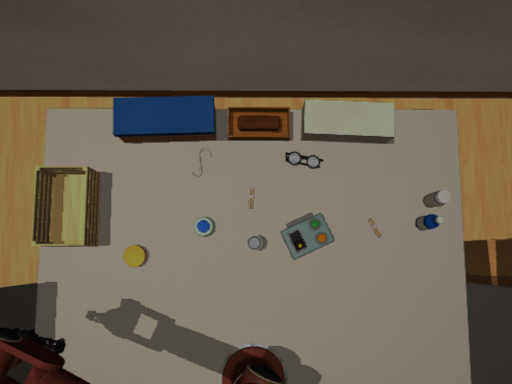

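View pics/side0.png

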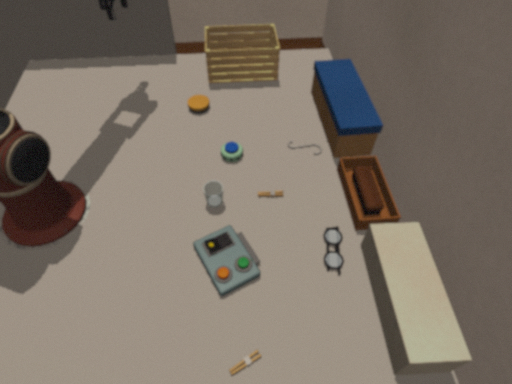

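Emit:
apply_moves([
  [[0,0,-0.785],[-41.5,-34,4.7],1],
  [[0,0,-0.785],[-41.5,-34,4.7],1],
  [[0,0,-0.785],[-41.5,-34,4.7],1],
  [[0,0,-0.785],[-41.5,-34,4.7],1],
  [[0,0,-0.785],[-41.5,-34,4.7],1],
  [[0,0,-0.785],[-41.5,-34,4.7],1],
  [[0,0,-0.785],[-41.5,-34,4.7],1],
  [[0,0,-0.785],[-41.5,-34,4.7],1],
  [[0,0,-0.785],[-41.5,-34,4.7],1],
  [[0,0,-0.785],[-41.5,-34,4.7],1],
  [[0,0,-0.785],[-48,-65,8.7],1],
  [[0,0,-0.785],[-48,-65,8.7],1],
  [[0,0,-0.785],[-48,-65,8.7],1],
  [[0,0,-0.785],[-48,-65,8.7],1],
  [[0,0,-0.785],[-48,-65,8.7],1],
  [[0,0,-0.785],[-48,-65,8.7],1],
  [[0,0,-0.785],[-48,-65,8.7],1],
  [[0,0,-0.785],[-48,-65,8.7],1],
  [[0,0,-0.785],[-48,-65,8.7],1],
  [[0,0,-0.785],[-48,-65,8.7],1],
])

```text
time: 2.7
tool_pos: [0.4513, -0.1649, 0.1614]
tool_rot: [0.0, -0.24, 0.971, 0.0]
contact_force: [0.9, 0.6, 0.5]
gripper_width: 0.001
grasp_force: 0.0
```

```bash
cat > look.py <<'E'
from h import *
import sys
np.set_printoptions(precision=4,suppress=True)
s=manip.state();print(s["time"],s["tool_pos"],tool()[1].as_matrix(),s["gripper_width"],s["contact_force"])
f=manip.grab_frame("wrist");save(f,sys.argv[1])
for l in sys.argv[2:]:
    for d in manip.spot_point(f,l)[:2]:
        p=w(f,d["location"]);print(l,p,round(d["score"],2),"rel",rel(p), "px",cv2.projectPoints(p[None],f["rvec"],f["tvec"],f["K"],None)[0].ravel())
E
python3 look.py w1 rocker_press green_key_top orange_key_top dock
```

```text
2.7 [ 0.4513 -0.1649  0.1614] [[-0.8845 -0.4665  0.    ]
 [-0.4665  0.8845  0.0007]
 [-0.0004  0.0006 -1.    ]] 0.0005029790669000588 [0.8891 0.635  0.533 ]
rocker_press [ 0.4491 -0.1588  0.0356] 0.71 rel [-0.0396  0.5901 12.589 ] px [256.2649 185.7146]
green_key_top [ 0.5212 -0.2133  0.0336] 0.93 rel [-3.8581 -7.6086 12.7937] px [175.4667 221.7577]
orange_key_top [ 0.4766 -0.2346  0.0386] 0.67 rel [ 1.0776 -7.3883 12.2922] px [172.1987 175.3229]
orange_key_top [ 0.5265 -0.211   0.0189] 0.27 rel [-4.4379 -7.6369 14.2684] px [179.257  221.5244]
dock [ 0.4831 -0.1908 -0.0027] 0.57 rel [-1.5526 -3.8028 16.4259] px [216.3156 190.109 ]
```

View pics/w1.png

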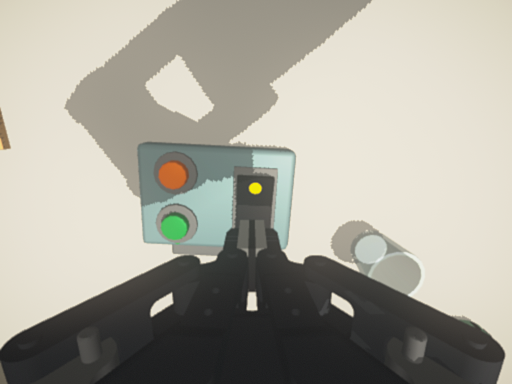

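The dot is at about (255,188), orange at (173,175), green at (174,227); the jar is off to the right at (395,270). I'll back-project these pixels at their known heights.

```bash
cat >> h.py <<'E'
def ray(f,px,z):
    x=np.r_[(np.array(px)-f["K"][:2,2])/np.diag(f["K"])[:2],1]
    r=R.from_rotvec(np.ravel(f["rvec"])).inv(); o=-r.apply(np.ravel(f["tvec"])); d=r.apply(x)
    return o+d*(z-o[2])/d[2]
def blob(f,lo,hi):
    m=cv2.inRange(cv2.cvtColor(f["image"],cv2.COLOR_RGB2HSV),lo,hi)
    n,_,st,c=cv2.connectedComponentsWithStats(m); i=1+np.argmax(st[1:,4]); return c[i],st[i,4]
E
python3 - <<'E'
from h import *
f=manip.grab_frame("wrist")
for n,lo,hi in(("dot",(25,150,120),(35,255,255)),("green",(50,120,60),(80,255,255)),("orange",(3,150,120),(15,255,255))):
    c,a=blob(f,lo,hi);p=ray(f,c,.038);print(n,c,a,p.round(4),rel(p).round(2))
E
```

```text
dot [254.61016949 187.5       ] 118 [ 0.4512 -0.1593  0.038 ] [-0.22  0.48 12.35]
green [173.6201232  226.38603696] 487 [ 0.525  -0.2122  0.038 ] [-4.27 -7.64 12.36]
orange [172.66288493 173.93517018] 617 [ 0.4759 -0.2345  0.038 ] [ 1.11 -7.31 12.35]
```

Emit:
apply_moves([
  [[0,0,0],[0,0.5,4],1],
  [[0,0,0],[0,0.5,8],1],
  [[0,0,0],[0,0.5,9.5],1],
  [[0,0,0],[0,0.5,10.0],1],
  [[0,0,0],[0,0.5,10.3],1],
  [[0,0,0],[0,0.5,10.6],1],
  [[0,0,0],[0,0.5,10.9],1],
  [[0,0,0],[0,0.5,11.1],1],
  [[0,0,0],[0,0.5,11.2],1],
  [[0,0,0],[0,0.5,11.2],1],
])

```text
time: 4.0
tool_pos: [0.4494, -0.1618, 0.0499]
tool_rot: [0.001, -0.24, 0.971, -0.001]
contact_force: [-0.3, -2.1, 2.4]
gripper_width: -0.001
grasp_force: 1.2
```

Emit:
apply_moves([
  [[0,0,0],[0,0,0.1],1],
  [[0,0,0],[0,0,0.2],1],
  [[0,0,0],[0,0,0.3],1],
  [[0,0,0],[0,0,0.3],1],
])

```text
time: 4.4
tool_pos: [0.4495, -0.1619, 0.0489]
tool_rot: [-0.0, -0.24, 0.971, -0.0]
contact_force: [-7.8, 1.4, 18.5]
gripper_width: 0.002
grasp_force: 9.1
```

```bash
python3 look.py w2 rocker_press
```

```text
4.4 [ 0.4495 -0.1619  0.0489] [[-0.8844 -0.4666 -0.0005]
 [-0.4666  0.8844 -0.0006]
 [ 0.0007 -0.0003 -1.    ]] 0.0021579150188564293 [-7.8244  1.3759 18.4551]
rocker_press [ 0.4496 -0.1609  0.0291] 0.81 rel [-0.0548  0.0863  1.9777] px [250.1684 230.7775]
```

Emit:
apply_moves([
  [[0,0,0],[0,0,-2],1],
  [[0,0,0],[0,0,-6],1],
  [[0,0,0],[0,0,-11],1],
  [[0,0,0],[0,0,-11],1],
  [[0,0,0],[0,0,-11],1],
])

```text
time: 5.0
tool_pos: [0.4497, -0.1613, 0.1576]
tool_rot: [0.001, -0.24, 0.971, -0.001]
contact_force: [0.1, 0.3, -0.2]
gripper_width: -0.002
grasp_force: 0.0
```

```bash
python3 look.py w3 rocker_press; python3 -c "
from h import *
print(rel([.521,.173,.15]))"
```

```text
5.0 [ 0.4497 -0.1613  0.1576] [[-0.8846 -0.4664  0.003 ]
 [-0.4664  0.8846 -0.0008]
 [-0.0023 -0.0021 -1.    ]] -0.0017250335365429136 [ 0.1482  0.3177 -0.1621]
rocker_press [ 0.451  -0.1598  0.0301] 0.78 rel [-0.3121 -0.1044 12.4563] px [250.8136 185.94  ]
[-22.0133844   26.0980317    0.50584682]
```

View pics/w3.png

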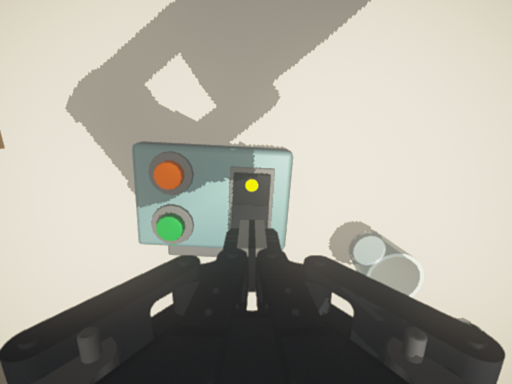

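The dot at (251,185) now shows face-on and the rocker lies level. Next is the puck.

Emit:
apply_moves([
  [[0,0,0],[-22,26.1,0.5],1],
  [[0,0,0],[-22,26.1,0.5],1],
  [[0,0,0],[-22,26.1,0.5],1],
  [[0,0,0],[-22,26.1,0.5],1],
  [[0,0,0],[-22,26.1,0.5],1],
  [[0,0,0],[-22,26.1,0.5],1],
  [[0,0,0],[-22,26.1,0.5],1],
  [[0,0,0],[-22,26.1,0.5],1],
  [[0,0,0],[-22,26.1,0.5],1],
])

```text
time: 6.0
tool_pos: [0.5203, 0.1728, 0.1487]
tool_rot: [-0.002, -0.241, 0.97, 0.0]
contact_force: [-0.3, -0.4, 0.2]
gripper_width: -0.002
grasp_force: 0.0
```

```bash
python3 look.py w4 lid_top puck; python3 -c "
from h import *
f=manip.grab_frame('wrist');c,a=blob(f,(100,120,60),(125,255,255));print(c,a,ray(f,c,.038),rel(ray(f,c,.038)))"
```

```text
6.0 [0.5203 0.1728 0.1487] [[-0.8836 -0.4682 -0.0045]
 [-0.4682  0.8836 -0.0011]
 [ 0.0045  0.0012 -1.    ]] -0.002319657127530501 [-0.2606 -0.3962  0.1919]
puck [0.5235 0.1786 0.0042] 0.6 rel [-0.5996  0.5364 14.5845] px [253.1568 186.1078]
puck [ 0.4192  0.409  -0.0005] 0.51 rel [-2.0838 25.7924 15.0663] px [487.3135 199.0787]
[255.21259843 187.76771654] 1524 [0.51773863 0.17521218 0.038     ] [ 0.09986339  0.53019123 11.24724789]
```

View pics/w4.png

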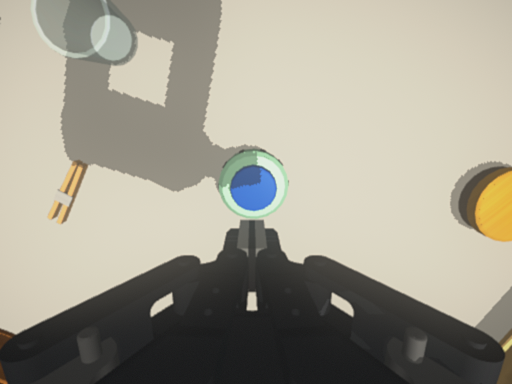

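The lid is centred at about (254,187), roughly 5 mm to tool +y. I'll press it there.

Emit:
apply_moves([
  [[0,0,0],[0,0.4,4],1],
  [[0,0,0],[0,0.4,8],1],
  [[0,0,0],[0,0.4,9],1],
  [[0,0,0],[0,0.4,9.3],1],
  [[0,0,0],[0,0.4,9.5],1],
  [[0,0,0],[0,0.4,9.7],1],
  [[0,0,0],[0,0.4,9.9],1],
  [[0,0,0],[0,0.4,10.1],1],
  [[0,0,0],[0,0.4,10.2],1],
  [[0,0,0],[0,0.4,10.2],1],
  [[0,0,0],[0,0.4,10.2],1],
])

```text
time: 7.3
tool_pos: [0.5207, 0.176, 0.05]
tool_rot: [0.001, -0.24, 0.971, -0.0]
contact_force: [1.0, 0.5, 2.4]
gripper_width: 0.005
grasp_force: 1.4
```

Emit:
apply_moves([
  [[0,0,0],[0,0,0.1],1],
  [[0,0,0],[0,0,0.2],1],
  [[0,0,0],[0,0,0.3],1],
  [[0,0,0],[0,0,0.3],1],
])

```text
time: 7.7
tool_pos: [0.5207, 0.176, 0.0489]
tool_rot: [0.0, -0.24, 0.971, -0.0]
contact_force: [-4.9, -0.8, 16.4]
gripper_width: -0.001
grasp_force: 8.2
```

Emit:
apply_moves([
  [[0,0,0],[0,0,-2],1],
  [[0,0,0],[0,0,-6],1],
  [[0,0,0],[0,0,-11],1],
  [[0,0,0],[0,0,-11],1],
  [[0,0,0],[17.8,-34.6,-11],1],
  [[0,0,0],[17.8,-34.6,-11],1],
  [[0,0,0],[17.8,-34.6,-11],1],
  [[0,0,0],[17.8,-34.6,-11],1],
  [[0,0,0],[17.8,-34.6,-11],1],
  [[0,0,0],[17.8,-34.6,-11],1],
  [[0,0,0],[17.8,-34.6,-11],1],
  [[0,0,0],[17.8,-34.6,-11],1],
  [[0,0,0],[17.8,-34.6,-11],1],
  [[0,0,0],[17.8,-34.6,-11],1],
])

```text
time: 9.1
tool_pos: [0.5227, -0.2132, 0.1547]
tool_rot: [-0.001, -0.239, 0.971, 0.001]
contact_force: [0.3, 0.6, -0.1]
gripper_width: 0.001
grasp_force: 0.0
```

```bash
python3 look.py w5 green_key_top orange_key_top; python3 -c "
from h import *
f=manip.grab_frame('wrist');c,a=blob(f,(50,120,60),(80,255,255));print(c,a,ray(f,c,.037),rel(ray(f,c,.037)))
f=manip.grab_frame('side');save(f,'side5')
f=manip.grab_frame('top')
for l in('lid_top','puck'):print([w(f,d['location']).round(4) for d in manip.spot_point(f,l)])"
```

```text
9.1 [ 0.5227 -0.2132  0.1547] [[-0.8854 -0.4648 -0.0028]
 [-0.4648  0.8854  0.0023]
 [ 0.0014  0.0034 -1.    ]] 0.00149883962684675 [ 0.2608  0.6128 -0.0533]
green_key_top [ 0.5239 -0.2144  0.0398] 0.8 rel [ 0.0359 -0.2822 11.5357] px [247.5589 188.49  ]
orange_key_top [ 0.478  -0.2353  0.0376] 0.74 rel [ 5.1038  0.0158 11.7882] px [250.5182 133.2266]
[247.31351351 189.11171171] 555 [ 0.52628163 -0.21252518  0.037     ] [-0.20696194 -0.21471995 11.86701838]
[array([0.5206, 0.1745, 0.0315])]
[array([ 0.5243,  0.1792, -0.    ])]
```

View pics/w5.png

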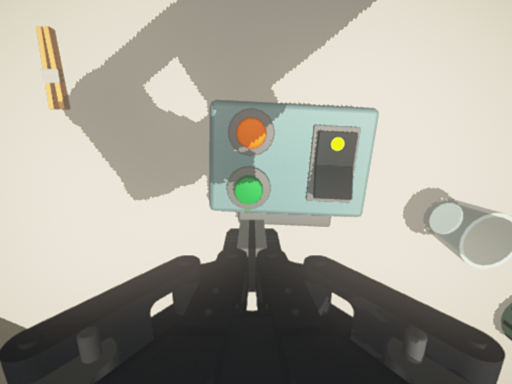

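The rocker is level and the green key is at (248,189), about 2 mm off. The lid reads 32 mm high, so it is down. I'll press the green key and release it.

Emit:
apply_moves([
  [[0,0,0],[-0.1,-0.2,4],1],
  [[0,0,0],[-0.1,-0.2,8],1],
  [[0,0,0],[-0.1,-0.2,9.6],1],
  [[0,0,0],[-0.1,-0.2,10],1],
  [[0,0,0],[-0.1,-0.2,10.2],1],
  [[0,0,0],[-0.1,-0.2,10.4],1],
  [[0,0,0],[-0.1,-0.2,10.6],1],
  [[0,0,0],[-0.1,-0.2,10.7],1],
  [[0,0,0],[-0.1,-0.2,10.8],1],
  [[0,0,0],[-0.1,-0.2,10.8],1],
])

```text
time: 10.5
tool_pos: [0.527, -0.2153, 0.0496]
tool_rot: [0.001, -0.24, 0.971, -0.001]
contact_force: [2.5, 0.2, 4.4]
gripper_width: 0.001
grasp_force: 2.2
```

Emit:
apply_moves([
  [[0,0,0],[0,0,0.1],1],
  [[0,0,0],[0,0,0.2],1],
  [[0,0,0],[0,0,0.3],1],
  [[0,0,0],[0,0,0.3],1],
])

```text
time: 10.9
tool_pos: [0.5271, -0.2154, 0.0488]
tool_rot: [0.001, -0.24, 0.971, -0.001]
contact_force: [-4.5, 2.4, 17.8]
gripper_width: -0.002
grasp_force: 9.4
```

Emit:
apply_moves([
  [[0,0,0],[0,0,-1],1],
  [[0,0,0],[0,0,-5],1],
  [[0,0,0],[0,0,-10],1],
  [[0,0,0],[0,0,-11],1],
  [[0,0,0],[0,0,-11],1],
  [[0,0,0],[0,0,-11],1],
])

```text
time: 11.5
tool_pos: [0.5245, -0.214, 0.1533]
tool_rot: [-0.001, -0.24, 0.971, 0.001]
contact_force: [0.1, 0.2, -1.2]
gripper_width: 0.004
grasp_force: 0.0
```

```bash
python3 look.py w6 green_key_top rocker_press; python3 -c "
from h import *
f=manip.grab_frame('side')
cv2.imwrite('pics/side6.png',cv2.resize(f['image'][130:310,180:280,::-1],None,fx=3,fy=3))"
```

```text
11.5 [ 0.5245 -0.214   0.1533] [[-0.8846 -0.4664 -0.0029]
 [-0.4664  0.8846  0.0015]
 [ 0.0019  0.0027 -1.    ]] 0.0038246637366106235 [ 0.1157  0.1954 -1.1666]
green_key_top [ 0.5214 -0.217   0.0385] 0.9 rel [ 0.3516 -0.2136 11.3741] px [248.0774 183.7434]
rocker_press [ 0.4509 -0.158   0.0308] 0.87 rel [ 3.8408  8.2967 12.2046] px [340.2646 144.9889]
```

View pics/side6.png

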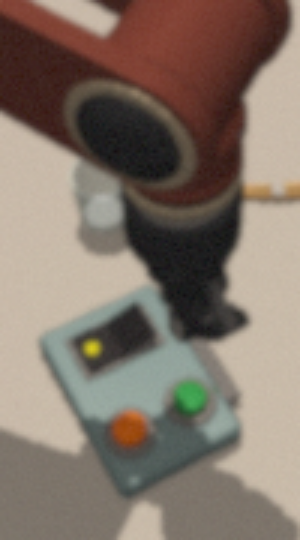

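The dotted half of the rocker is level at crop position (92,348), the green key at (190,397) is back out, and the gripper is clear of everything. I'll hand the job in.

```bash
python3 -c "
from plant import manip
print(manip.job_done())"
```

```text
the job is handed in; nothing more can be done
None
```

I pressed the rocker level, pushed the lid button fully down, then pressed the green key in and let it come back out; the job was handed in at about 11.6 s, and the hand-in returned no verdict.

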